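Hook the drip insert out of the deep brush holder

ROBOT

A 6-joint arm with a two-finger parallel gripper is mounted at the origin on the work surface. World frame = base frame: x ahead of the robot, y to its left, z up, the work surface at z = 0. Lengths are in m, angles in rad, forces in N, time in s.
With the tool pointing down it reaches from about 0.35 to 0.85 m from the base axis. Payload 8.1 kg.
Tool frame: the origin (TCP) lies on the centre line of the jaws, within the pads' length; the fingertips stand robot.tips_ahead ahead of it and the grasp point (between the pads) lies 8 mm behind it (robot.tips_ahead is the distance from the TCP to the fingertips, in m); z points along the fingers, y is the direction in which the jaws open and shut (so a half turn about z gives the same grasp; the last joint's range is limited). The gripper opens to 93 mm and grips with 3 to 60 N. Pads are 15 mm wide; open, the fingers measure 128 mm over their backs; the gripper's body (75 mm by 188 mm) begins 65 mm behind the grasp point.
Start: joints at [-1.315, 0.13, 1.488, -0, 1.523, -0.085], TCP at [0.201, -0.565, 0.23] pointing down, gripper open.
Joint ranges: [-2.96, 2.96], [-0.89, 2.26], [0.02, 2.5], [-1.34, 4.48], [0, 2.73], [-2.66, 2.66]. Speed limits (rad/s): [2.39, 2.39, 2.79, 3.14, 3.14, 3.14].

INTERFACE

Orientations are given as a rotation vector (axis times angle).
In Python, from plant import monitor, eyes, job, robot gives the robot as it stands.
- The arm moves only by the tool servo_tool, never from a script. Its argument "plan" is a list that holds one entry, the list of rows, each a list of 7 numbers: the closure, from -1 (fully open) to 1 (shut), so that 0 is half open, then the shift along the world's x, y, z in mm, then the turn, a rotation vector about the world's x, y, z in rad. In form: [[[hand, dx, dy, dz, ax, ay, az], ...]]. A call has 1 to 12 rows; each row shifts and turns the commanded pose from where the row before left it; what a row does not reach is not made up. A row lasts 1/10 s, in which the tool goes at most 50 mm and 8.59 degrees, less where a joint would pass 70% of its speed; a pose out of reach is approached as far as the arm can. A call with a gripper value outside its range is refused whole. The fingers move at their own pace and stop on an object; "force" is the grip in N (left out, the last holds). Time passes only in rows, so rows that do not move let the fingers close. It gives the time, the measured TCP pose, the force and the opening at its end, in the units of the state.
- monitor.read_state(): the state, without advancing time (a new reading comes with each control period).
- eyes.read_camera(name): name is "side" or "top"; returns the picture (420x560x3 uint8, red, green, blue); there is no depth.
- eyes.camera_info(name): a dict with "mtx" (3x3 intrinsics, pixels), "R" (3x3) and "t" (3): a world point X has camera coordinates R X + t. Camera axes: x right, y down, z forward; pixel columns grow to the right and rows downward; lengths in m; the calibration is good to about 2 mm. A picture is of the moment at which its call begins. camera_info takes no time and is no camera call.
- job.close_job(): hands the job in, once; it reports no verdict.
The state is a dict: "t": time; "q": joint angles; "dq": joint speeds; "joint_torque": joint torques, N m; "tool_pos": TCP position; "orientation": TCP orientation; "force": force on the tool from outside, world axes, zero at the start; "wrist_torque": the same for the moment, N m; "opening": finger opening in m.
Only numpy, scipy, OpenCV 4.12 (cv2) and the standard library are available. Lean on these libraries where they do the work, as an engineer would, in place of code of your own. Each camera call takes 0.05 s, during which the arm holds its last target. There are 200 camera calls.

TASK

Take the orange-handled hook from its green stand and use it to catch the red bail of the yellow-topped white drip insert at the bottom of the grey brush holder; the bail's height is not known and it has flopped to one side or the other, so feel for it gently and never force the hook or touch the insert with the fingers. Draw the insert out, set it down softly, upright and unhooked, on the blue ring mark of the lazy Susan, then hang the hook back in its stand and let go. Leave everything else alone.

Things in the scene. Friction and masses are not known exactly. Their poses are not given: they have to be found in the camera images.
- holder: Fixed grey upright tube (brush holder), open at the top: outer diameter 62, bore diameter 50, bore floor 15 above its underside, foot disc of diameter 84, 8 thick. Two spring pads low in the wall, on its y axis, press on the insert: drawing it out takes about 4 to 9 N in all; with the insert out they stand 4.5 mm into the bore. Origin: centre of the underside on the table; z up along the bore.
- mouth (a point): Centre of the holder's open mouth, level with the rim: 115 above the table, 100 above the bore floor.
- insert: White round drip insert, loose, diameter 47, 24 high, 140 to 220 g in all, standing on the bore floor at the start. From its top a steel stem carries a yellow round head (diameter 42, 4 thick) with a red wire bail. The head's height is NOT reported: its top face lies 4 to 28 above the insert's top; the stem is tight and does not give. Origin: centre of the underside; z up.
- insert_top (a point): Centre of the white insert's own top (under the head). The bail, an arch of 4 mm wire, is hinged along x, 2 above the head's top face; 29 wide at the foot, its top bar 14 long, bar centre 19 from the hinge line. It leans to +y or -y, by an unreported 0 to 0.8 rad, stops at 0.85; light friction holds it, a light push swings it. A hook lowered on the side it leans to lands on it.
- tool_grip (a point): Centre of the hook tool's orange handle, half-way up: a block 26 (along its x) by 20 (y), 55 high. Under it a black square collar 48 wide, 5 thick, its underside 32.5 below this point; a straight 4 mm steel shaft runs down from it on the same axis. About 140 g. Axes: x the way the hook points, z up along the shaft.
- tool_throat (a point): Seat in the hook's throat, where a hooked bar rests: 133.5 below the handle's centre and 5.5 from the shaft's centre line along tool x. Hook of 4 mm wire: lowest point 4 below this point, tip ends 5 above it; clear gap 3.5 either side of it along x; tip's outer face 7.5 in front, shaft's back 7.5 behind. Axes as tool_grip.
- stand_hole (a point): Centre of the 36 by 36 square hole in the top face of the fixed green hook stand, 110 above the table; top plate 85 by 85, 10 thick, on two side walls at its +y and -y. The hook tool hangs with its shaft through the hole's centre, underside of its collar on the plate, hook pointing roughly along the stand's +y at the start. Axes: along the hole's sides.
- mark (a point): Centre of the blue ring mark (diameter 72) on the top face of the white lazy Susan, 24 above the table. The Susan is a disc of diameter 250 that spins almost freely about an upright axis 62 from the mark towards -x of this point; a blue caddy (75 by 150, rim 55 above the disc, a bottle in it to 118) stands fixed on the other half, its near wall 90 from the mark.
- refill: Capped white refill bottle, diameter 64, 170 high; bystander. Origin: centre of the underside.
- jar: Round glass jar with a steel lid, diameter 80, 100 high; bystander. Origin: centre of the underside.
- plunger: Small hard black plunger cup, diameter 72, 55 high; bystander. Origin: centre of the underside.
- brush: Chrome tap-cleaning brush, 190 long, lying; bystander. Origin: underside at mid-length.
- can: Cleaner can, diameter 60, 150 high; bystander. Origin: centre of the underside.
- cup: Blue ceramic cup, diameter 76, 85 high; bystander. Origin: centre of the underside.

How it is judged:
By the outcome, as a careful person would: the job done as asked, in the order asked, and still so for the second after the job is handed in, with the robot touching nothing.
It also fails if it takes over 72 s, if anything falls off the work surface, if the arm or the gripper's body presses on something with over 40 N, if the wrist force passes 120 N, or if a joint passes its speed limit or range.

## Working session

There is one attempt and no reset: what is moved stays moved. The work goes in short steps, Python scripts to look and compute and a tool call to move; the robot and the scene stay as the last step left them, time stands still between calls to the robot, and variables do not carry over. Pictures are saved under pics/ and viewed, about 8 in all and at most 12, crops included, and the job is handed in when it is done.

Besides the shell and the picture viewer there is one more tool, called after ">>>" by a JSON object that holds its "method" and its "body". servo_tool: Moves the arm, as the interface text tells. Its arguments: {"type":"object","properties":{"plan":{"type":"array"},"force":{"type":"number"}},"required":["plan"]}

```bash
ls; mkdir -p pics
python3 - <<'E'
from plant import monitor, eyes, job, robot
import cv2
s=monitor.read_state()
print(s, robot.tips_ahead)
for n in("side","top"):
    im=eyes.read_camera(n); cv2.imwrite(f"pics/{n}0.png",cv2.resize(im[:,:,::-1],(800,600),interpolation=cv2.INTER_CUBIC)); cv2.imwrite(f"pics/{n}0raw.png",im[:,:,::-1])
    i=eyes.camera_info(n);print(n,i, -i["R"].T@i["t"])
E
```

```text
pics
{'t': 0.0, 'q': array([-1.31539368e+00,  1.31171979e-01,  1.48926645e+00,  3.94474891e-06,
        1.52298835e+00, -8.54157551e-02]), 'dq': array([-3.83127372e-04, -7.49080402e-04,  4.42596319e-04, -6.10671405e-04,
       -1.29342166e-05,  1.27001492e-03]), 'joint_torque': array([ 9.54259922e-04, -5.59843647e+01, -4.91758597e+01,  7.69308046e-02,
        3.55792302e-02, -1.87491660e-04]), 'tool_pos': array([ 0.20043093, -0.56495668,  0.22858801]), 'orientation': array([-3.09428679e+00, -5.32458718e-01,  2.38269254e-04]), 'force': array([1.44953968e+00, 7.17164400e-01, 1.12715821e-03]), 'wrist_torque': array([0.02008565, 0.01358482, 0.03045881]), 'opening': 0.09294027001792077} 0.011
side {'mtx': array([[416.69366794,   0.        , 272.17583826],
       [  0.        , 416.69366794, 217.39867282],
       [  0.        ,   0.        ,   1.        ]]), 'R': array([[-0.99950478, -0.02974193, -0.01027681],
       [-0.01360698,  0.70297733, -0.71108208],
       [ 0.02837332, -0.7105901 , -0.7030339 ]]), 't': array([0.56752469, 0.0899573 , 1.23193149])} [0.5335137  0.82903966 0.93588897]
top {'mtx': array([[386.38617793,   0.        , 276.67419484],
       [  0.        , 386.38617793, 207.84102359],
       [  0.        ,   0.        ,   1.        ]]), 'R': array([[ 0.00493612, -0.99961911, -0.02715288],
       [-0.9968251 , -0.00276082, -0.07957452],
       [ 0.07946925,  0.02745946, -0.99645904]]), 't': array([-0.00461006,  0.5912393 ,  1.14890823])} [ 0.49808206 -0.0345244   1.1917624 ]
```

View pics/top0.png

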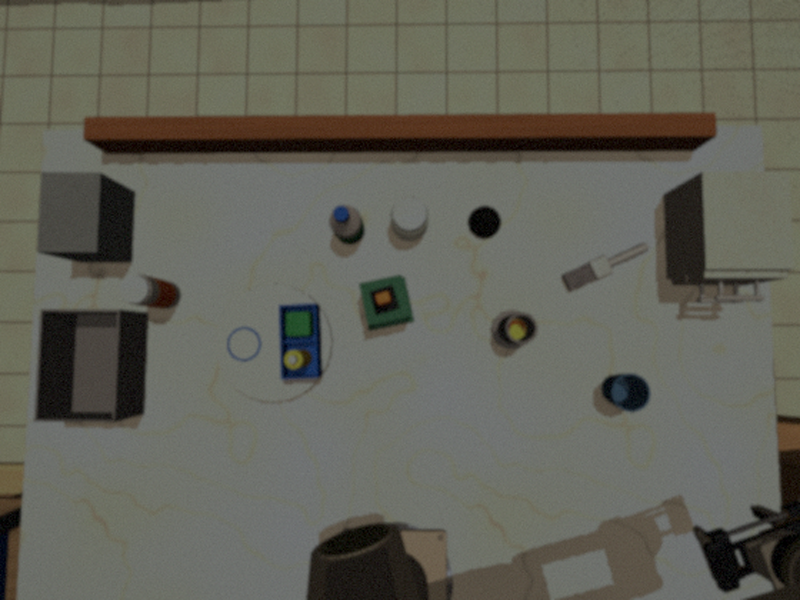

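View pics/side0.png

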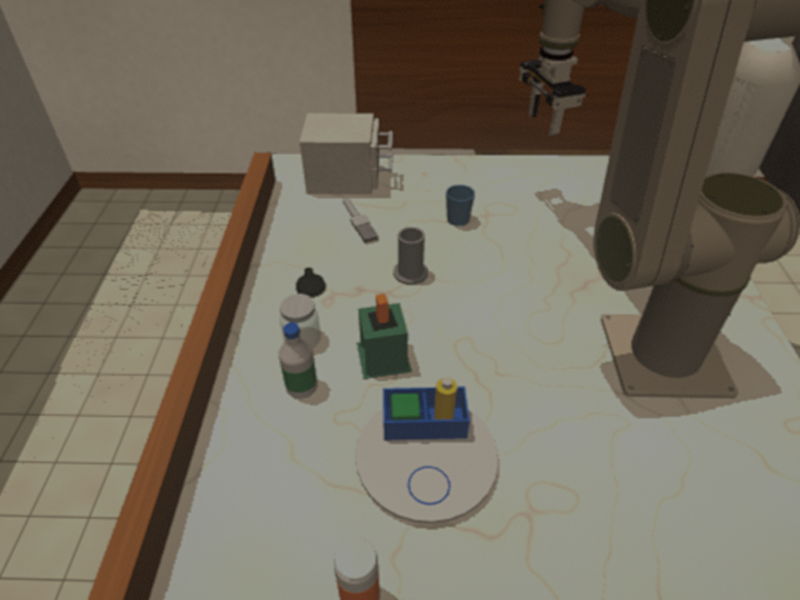

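Top: holder at (514,330), stand at (386,302), blue mark at (244,344). Side: holder (411,250), stand (383,335), mark (429,485). Now I'll zoom in on the crops.

```bash
cat > h.py <<'E'
import numpy as np, cv2
from plant import monitor, eyes, job, robot
def cast(n,u,v,z):
    i=eyes.camera_info(n); R=np.array(i["R"]);c=-R.T@i["t"]; d=R.T@np.linalg.solve(i["mtx"],[u,v,1]); return c+d*(z-c[2])/d[2]
def tri(a,b):
    A=[];B=[]
    for n,(u,v) in(("top",a),("side",b)):
        i=eyes.camera_info(n);P=i["mtx"]@np.c_[i["R"],i["t"]]
        for r,w in((0,u),(1,v)): A.append(P[r,:3]-w*P[2,:3]);B.append(w*P[2,3]-P[r,3])
    A,B=np.array(A),np.array(B);return np.linalg.lstsq(A,B,rcond=None)[0]
def proj(n,X):
    i=eyes.camera_info(n);p=i["mtx"]@(i["R"]@np.array(X)+i["t"]);return p[:2]/p[2]
def crop(im,u,v,h,s=400):
    return cv2.resize(im[v-h:v+h,u-h:u+h],(s,s),interpolation=cv2.INTER_CUBIC)
def st():
    s=monitor.read_state();print("t%.2f"%s["t"],"p",s["tool_pos"].round(4),"o",s["orientation"].round(4),"F",s["force"].round(2),"T",s["wrist_torque"].round(3),"op",round(s["opening"],4),"q",s["q"].round(2));return s
E
python3 - <<'E'
from h import *
t=cv2.imread("pics/top0raw.png");s=cv2.imread("pics/side0raw.png")
im=np.vstack([np.hstack([crop(t,360,231,25,300),crop(t,270,211,25,300)]),np.hstack([crop(s,287,172,25,300),crop(s,268,231,30,300)])])
cv2.imwrite("pics/c1.png",cv2.convertScaleAbs(im,alpha=1.8))
hs=cv2.cvtColor(t,cv2.COLOR_BGR2HSV)
def blob(m,box):
    u0,v0,u1,v1=box;ys,xs=np.nonzero(m[v0:v1,u0:u1]);return xs+u0,ys+v0
# mark ring
x,y=blob((hs[...,0]>95)&(hs[...,0]<130)&(hs[...,1]>70),(150,220,190,260))
pts=np.array([cast("top",a,b,.024)[:2] for a,b in zip(x,y)]);A=np.c_[2*pts,np.ones(len(pts))];q=np.linalg.lstsq(A,(pts**2).sum(1),rcond=None)[0];print("mark",len(x),q[:2],np.sqrt(q[2]+q[0]**2+q[1]**2))
# stand top green quad
m=((hs[...,0]>55)&(hs[...,0]<90)&(hs[...,1]>80)).astype(np.uint8)
mm=np.zeros_like(m);mm[180:245,240:300]=m[180:245,240:300]
m2=mm*(hs[...,2]>np.percentile(hs[...,2][mm>0],40))
r=cv2.minAreaRect(np.argwhere(m2)[:,::-1].astype(np.float32));print(r)
b=cv2.boxPoints(r);w=np.array([cast("top",a,c,.11) for a,c in b]);print(w,w.mean(0),np.linalg.norm(np.diff(w,axis=0),axis=1))
# orange
for n,im,box in(("top",t,(240,180,300,245)),("side",s,(240,190,300,240))):
    h=cv2.cvtColor(im,cv2.COLOR_BGR2HSV);x,y=blob((h[...,0]<14)&(h[...,1]>140)&(h[...,2]>80),box);print(n,"orange",len(x),x.mean(),y.mean(),x.min(),x.max(),y.min(),y.max(),cv2.minAreaRect(np.c_[x,y].astype(np.float32)))
E
```

```text
mark 1 [0.14990659 0.08583131] 0.41921864207869214
((269.7692565917969, 209.84616088867188), (28.632951736450195, 29.80965232849121), 78.69007110595703)
[[ 0.60993476  0.06403809  0.11      ]
 [ 0.62666412 -0.01832351  0.11      ]
 [ 0.54758239 -0.03435748  0.11      ]
 [ 0.53088917  0.04748121  0.11      ]] [0.57876761 0.01470957 0.11      ] [0.08404347 0.08069082 0.08352386]
top orange 3 264.6666666666667 210.33333333333334 263 266 207 212 ((264.1323547363281, 209.7205810546875), (5.830951690673828, 0.8574929237365723), 59.036251068115234)
side orange 117 267.37606837606836 217.1965811965812 264 271 206 225 ((267.5, 215.5), (19.0, 7.0), 90.0)
```

View pics/c1.png

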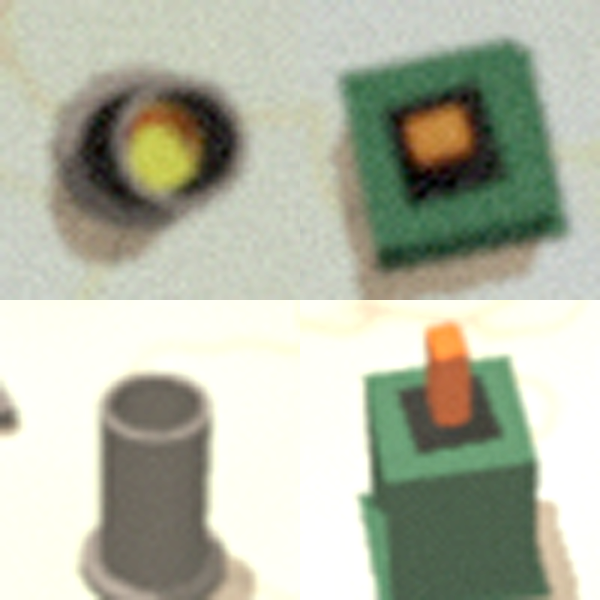

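Top crop: yellow head in bore with the reddish bail on its upper (+x world) side; handle in the stand's hole. I'll rectify to metric planes for precise poses.

```bash
cat >> h.py <<'E'
def rect(n,im,c,z,half=.06,px=.0004):
    N=int(2*half/px); k=[cast_inv for cast_inv in (proj(n,[c[0]+a*half,c[1]+b*half,z]) for a,b in((1,1),(1,-1),(-1,-1),(-1,1)))]
    H=cv2.getPerspectiveTransform(np.float32(k),np.float32([[0,0],[N,0],[N,N],[0,N]])) # up=+x, left=+y
    o=cv2.warpPerspective(im,H,(N,N),flags=cv2.INTER_CUBIC)
    return o
def avg(n,k=4): return np.mean([eyes.read_camera(n)[:,:,::-1].astype(np.float32) for _ in range(k)],0)
E
python3 - <<'E'
from h import *
t=avg("top");s=avg("side");np.savez("av0.npz",t=t,s=s)
hc=cast("top",361,232,.08);mc=cast("top",170.8,240.8,.024);sc=[.579,.0147]
print(hc,mc)
def ann(o,c,half,px=.0004):
    o=cv2.convertScaleAbs(o,alpha=1.6)
    for k in range(-60,61,10):
        p=int((half+k/1000)/px); 
        cv2.line(o,(p,0),(p,4 if k else 12),(0,0,255));cv2.line(o,(0,p),(4 if k else 12,p),(0,0,255))
    cv2.putText(o,"%.4f %.4f"%(c[0],c[1]),(20,290),0,.4,(0,0,255));return o
hc=[round(v,3) for v in hc[:2]];mc=[round(v,3) for v in mc[:2]]
R=[("top",t,hc,.115),("side",s,hc,.115),("side",s,sc,.11),("top",t,sc,.11)]
ims=[cv2.resize(ann(rect(n,i,c,z),c,.06),(300,300)) for n,i,c,z in R]
cv2.imwrite("pics/r1.png",np.vstack([np.hstack(ims[:2]),np.hstack(ims[2:])]))
# mark: fit circle by dark-ish blueness
for n,i in(("top",t),("side",s)):
    o=rect(n,i,mc,.024); b=o[...,0]-o[...,2]; b=cv2.GaussianBlur(b,(0,0),3); m=b>b.mean()+1.2*b.std();y,x=np.nonzero(m)
    p=np.c_[x,y].astype(float)
    for _ in range(8):
        A=np.c_[2*p,np.ones(len(p))];q=np.linalg.lstsq(A,(p**2).sum(1),rcond=None)[0];r=np.sqrt(q[2]+q[0]**2+q[1]**2)
        d=abs(np.hypot(*(p-q[:2]).T)-r);p=p[d<max(10,2*d.std())]
    print(n,"mark",mc[0]+.06-q[1]*.0004,mc[1]+.06-q[0]*.0004,"r",r*.0004,len(p))
# head yellow/red in world plane z=.055
o=rect("top",t,hc,.055);h=cv2.cvtColor(np.clip(o*1.6,0,255).astype(np.uint8),cv2.COLOR_BGR2HSV)
for nm,a,b in(("red",0,17),("yel",22,40)):
    y,x=np.nonzero((h[...,0]>=a)&(h[...,0]<=b)&(h[...,1]>100)&(h[...,2]>70)); 
    if len(x):
        P=np.c_[hc[0]+.06-y*.0004,hc[1]+.06-x*.0004];print(nm,len(x),P.mean(0),P.min(0),P.max(0),np.linalg.eigh(np.cov(P.T)))
E
```

```text
[ 0.51818988 -0.24517858  0.08      ] [0.48997521 0.3186058  0.024     ]
top mark 0.4912877814569422 0.3199546670049563 r 0.034300257266859834 10130
side mark 0.49166711508590966 0.32135896807003833 r 0.03407055586528075 8702
red 1866 [ 0.53725723 -0.25396484] [ 0.5268 -0.2694] [ 0.5448 -0.235 ] EighResult(eigenvalues=array([1.50980345e-05, 9.39151458e-05]), eigenvectors=array([[-0.98959643,  0.14387114],
       [ 0.14387114,  0.98959643]]))
yel 5027 [ 0.51889445 -0.25194482] [ 0.5036 -0.2706] [ 0.5348 -0.2354] EighResult(eigenvalues=array([5.14412616e-05, 8.11067304e-05]), eigenvectors=array([[-0.80983757,  0.58665417],
       [ 0.58665417,  0.80983757]]))
```

View pics/r1.png

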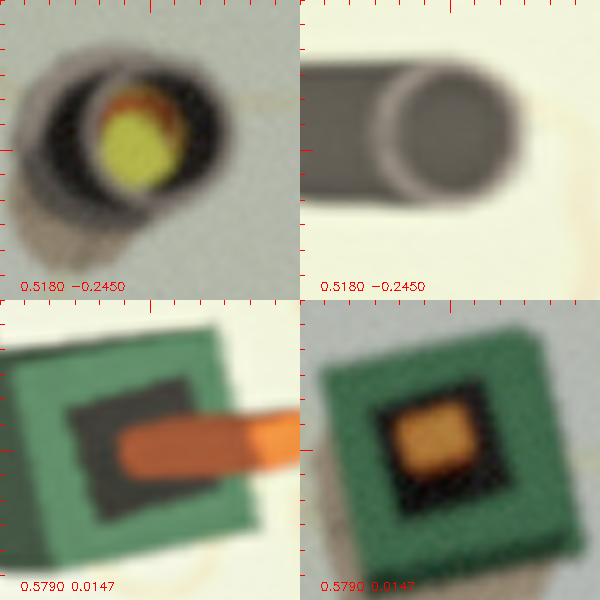

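Rim centre ≈ (0.5246,-0.247); stand hole ≈ (0.5797,0.018), yaw ≈ 12°; the bail is the red arc on the +x side. I'll start toward the stand and fit the bail pose from the stored images.

>>> {"method": "servo_tool", "body": {"plan": [[[-1,24,37,8,0,0,0.12],[-1,24,37,8,0,0,0.12],[-1,24,37,8,0,0,0.12],[-1,24,37,8,0,0,0.12],[-1,24,37,8,0,0,0.12],[-1,24,37,8,0,0,0.12],[-1,24,37,8,0,0,0.12],[-1,24,37,8,0,0,0.12],[-1,24,37,8,0,0,0.12],[-1,24,37,8,0,0,0.12],[-1,24,37,8,0,0,0.12],[-1,24,37,8,0,0,0.12]]]}}

```text
t: 1.7
tool_pos: [0.4893, -0.1198, 0.3263]
orientation: [1.97, 2.446, 0.0]
force: [0.6, -1.0, -0.1]
opening: 0.0931
```

```bash
cat > fit.py <<'E'
from h import *
from scipy.optimize import differential_evolution
t=np.load("av0.npz")["t"]; U0,V0,W=340,212,40;S=6
c=t[V0:V0+W,U0:U0+W]; 
feat=np.stack([c[...,2]-c[...,0],c[...,1]-c[...,0]],-1)   # R-B, G-B
i=eyes.camera_info("top");P=i["mtx"]@np.c_[i["R"],i["t"]]
def px(X):
    p=np.c_[X,np.ones(len(X))]@P.T;return np.int32(np.round(((p[:,:2]/p[:,2:]-[U0,V0])+.5)*S*16-8))
a=np.linspace(0,2*np.pi,40);C=np.c_[np.cos(a),np.sin(a)]
def masks(p):
    x,y,zh,yaw,l=p; im=np.zeros((W*S,W*S),np.uint8)
    circ=lambda r,z:np.c_[x+r*C[:,0],y+r*C[:,1],np.full(40,z)]
    cv2.fillPoly(im,[px(circ(.021,zh))],1,shift=4)
    b=np.array([[-.0145,0],[-.007,.019],[.007,.019],[.0145,0]])
    X=np.c_[b[:,0],b[:,1]*np.sin(l),b[:,1]*np.cos(l)+zh+.002];cy,sy=np.cos(yaw),np.sin(yaw)
    X[:,:2]=X[:,:2]@np.array([[cy,sy],[-sy,cy]])+[x,y]
    cv2.polylines(im,[px(X)],False,2,thickness=8,shift=4)
    bore=np.zeros_like(im);cv2.fillPoly(bore,[px(circ(.025,.115))],1,shift=4);im*=bore
    f=lambda k:cv2.resize(cv2.GaussianBlur((im==k).astype(np.float32),(0,0),.7*S),(W,W),interpolation=cv2.INTER_AREA)
    return f(1),f(2)
def cost(p,out=False):
    m=masks(p);A=np.stack([m[0].ravel(),m[1].ravel(),np.ones(W*W)],1);F=feat.reshape(-1,2)
    k,*_=np.linalg.lstsq(A,F,rcond=None);e=((A@k-F)**2).sum()
    if out:print(k.round(1))
    return e
for lo,hi in((-.8,0),(0,.8)):
  for yr in((-np.pi/2,np.pi/2),):
    r=differential_evolution(cost,[(.518,.530),(-.254,-.240),(.043,.067),yr,(lo,hi)],seed=1,maxiter=60,popsize=10,tol=1e-6)
    print(r.fun,r.x.round(4),"yaw deg",np.degrees(r.x[3]).round(1));cost(r.x,True)
E
python3 fit.py; python3 -c "
from h import *;st()"
```

```text
48659.220137305136 [ 0.5241 -0.2499  0.0504  1.2299 -0.7988] yaw deg 70.5
[[55.9 54.9]
 [45.4  1.8]
 [ 8.2  7.6]]
60533.22922728963 [ 0.5232 -0.2499  0.0488  1.1485  0.4033] yaw deg 65.8
[[53.1 40.9]
 [58.7 72. ]
 [ 8.2  7.6]]
t1.70 p [ 0.4893 -0.1198  0.3263] o [1.9698e+00 2.4463e+00 4.0000e-04] F [ 0.59 -0.98 -0.09] T [-0.069 -0.148 -0.031] op 0.0931 q [-0.34 -0.15  1.59 -0.    1.7  -0.56]
```

Fit: bail leans ≈0.8 rad toward azimuth −19.5° (+x, −y), head top ≈0.050. Proceed to grasp.

>>> {"method": "servo_tool", "body": {"plan": [[[-1,22.5,34.5,0,0,0,0],[-1,22.5,34.5,0,0,0,0],[-1,22.5,34.5,-10,0,0,0],[-1,22.5,34.5,-20,0,0,0],[-1,0,0,-40,0,0,0],[-1,0,0,-40,0,0,0],[-1,0,0,-30,0,0,0],[-1,0,0,-20,0,0,0],[-1,0,0,0,0,0,0]]]}}

```text
t: 2.6
tool_pos: [0.5761, 0.0167, 0.1616]
orientation: [-1.973, -2.438, 0.006]
force: [-0.9, 0.4, 0.6]
opening: 0.0926
```

>>> {"method": "servo_tool", "body": {"plan": [[[-1,2,1,-14,0,0,0],[-1,1,0,-11,0,0,0],[-1,0,0,0,0,0,0],[0.3,0,0,0,0,0,0],[0.3,0,0,0,0,0,0],[1,0,0,0,0,0,0],[1,0,0,0,0,0,0],[1,0,0,0,0,0,0],[1,0,0,0,0,0,0],[1,0,0,0,0,0,0]]], "force": 30}}

```text
t: 3.6
tool_pos: [0.5816, 0.0175, 0.1407]
orientation: [1.976, 2.442, 0.0]
force: [-0.2, -0.6, 0.6]
opening: 0.0417
```

```bash
python3 -c "
from h import *;st()"
```

```text
t3.60 p [0.5816 0.0175 0.1407] o [1.9764 2.442  0.    ] F [-0.25 -0.58  0.61] T [ 0.034 -0.078 -0.012] op 0.0417 q [-0.06  0.14  1.64 -0.    1.36 -0.27]
```

>>> {"method": "servo_tool", "body": {"plan": [[[0.2,0,0,-5,0,0,0],[1,0,0,0,0,0,0],[1,0,0,0,0,0,0],[1,0,0,0,0,0,0],[1,0,0,0,0,0,0],[1,0,0,0,0,0,0]]]}}

```text
t: 4.2
tool_pos: [0.5815, 0.0175, 0.1355]
orientation: [-1.976, -2.442, 0.0]
force: [0.3, -0.5, -2.0]
opening: 0.0203
```

>>> {"method": "servo_tool", "body": {"plan": [[[1,0,0,10,0,0,0],[1,0,0,20,0,0,0],[1,0,0,30,0,0,0],[1,0,0,40,0,0,0],[1,0,0,40,0,0,0],[1,0,0,35,0,0,0],[1,0,0,20,0,0,0],[1,0,0,5,0,0,0],[1,0,0,0,0,0,0]]]}}

```text
t: 5.1
tool_pos: [0.5819, 0.0175, 0.3366]
orientation: [1.975, 2.441, 0.002]
force: [-0.4, -0.1, -2.3]
opening: 0.0207
```

Run:
```python
from h import *
s=st();p=s["tool_pos"]
im=[]
for n in("side","top"):
    g=avg(n,3);np.save(f"lift_{n}.npy",g)
    u,v=proj(n,p+[0,0,-.08]).astype(int);print(n,u,v,"tcp",proj(n,p),"throat",proj(n,p-[0,0,.1265]))
    im.append(crop(cv2.convertScaleAbs(g,alpha=1.6),u,v,45,400));
cv2.imwrite("pics/lift.png",np.hstack(im))
```

```text
t5.10 p [0.5819 0.0175 0.3366] o [1.9753e+00 2.4410e+00 1.7000e-03] F [-0.45 -0.08 -2.3 ] T [ 0.018 -0.144  0.022] op 0.0207 q [-0.06  0.06  1.37  0.    1.71 -0.27]
side 265 182 tcp [264.65096664 156.94639012] throat [265.76365738 196.32821227]
top 265 204 tcp [263.91826389 200.82282912] throat [266.89416739 205.66331062]
```

View pics/lift.png

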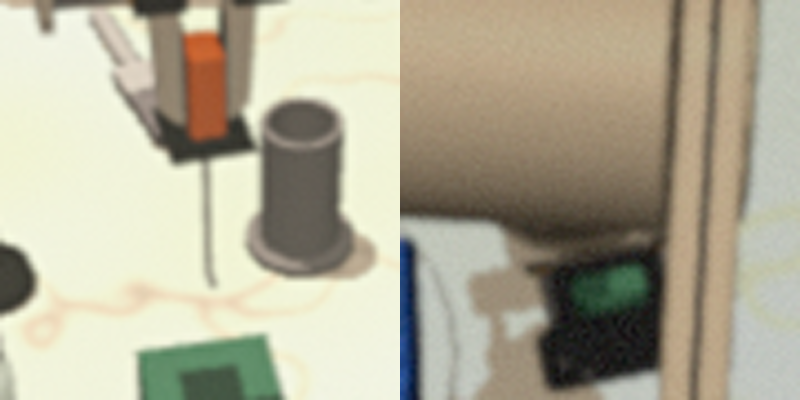

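The side crop shows the shaft ending at (213,285), bent right and down, so the hook points to +y (az ≈102°). Turn it −122° while moving to the holder.

>>> {"method": "servo_tool", "body": {"plan": [[[1,-4.5,-17.5,0,0,0,-0.142],[1,-4.5,-17.5,0,0,0,-0.142],[1,-4.5,-17.5,0,0,0,-0.142],[1,-4.5,-17.5,0,0,0,-0.142],[1,-4.5,-17.5,0,0,0,-0.142],[1,-4.5,-17.5,0,0,0,-0.142],[1,-4.5,-17.5,0,0,0,-0.142],[1,-4.5,-17.5,0,0,0,-0.142],[1,-4.5,-17.5,0,0,0,-0.142],[1,-4.5,-17.5,0,0,0,-0.142],[1,-4.5,-17.5,0,0,0,-0.142],[1,-4.5,-17.5,0,0,0,-0.142]]]}}

```text
t: 6.6
tool_pos: [0.5271, -0.1931, 0.3348]
orientation: [-3.139, -0.111, 0.002]
force: [0.2, 0.7, -1.7]
opening: 0.0202
```

>>> {"method": "servo_tool", "body": {"plan": [[[1,-4.5,-17.5,-15,0,0,-0.142],[1,-4.5,-17.5,-25,0,0,-0.142],[1,-4.5,-15,-25,0,0,-0.142],[1,0,0,-5,0,0,0],[1,0,0,0,0,0,0],[1,0,0,0,0,0,0]]]}}

```text
t: 7.2
tool_pos: [0.5146, -0.242, 0.2667]
orientation: [3.095, -0.541, 0.002]
force: [-0.4, 0.3, -1.4]
opening: 0.0204
```

Run:
```python
from h import *
from scipy.spatial.transform import Rotation as Ro
s=st();p=s["tool_pos"];R=Ro.from_rotvec(s["orientation"]).as_matrix();print("jaw az",np.degrees(np.arctan2(R[1,1],R[0,1])),"z",R[:,2])
im=[]
for n in("side","top"):
    g=avg(n,3);np.save(f"over_{n}.npy",g)
    u,v=proj(n,p+[0,0,-.11]).astype(int);print(n,u,v,"tcp",proj(n,p),"throat",proj(n,p-[0,0,.1265]),"mouth",proj(n,[.5246,-.2462,.115]))
    im.append(crop(cv2.convertScaleAbs(g,alpha=1.6),u,v,40,400));
cv2.imwrite("pics/over.png",np.hstack(im))
```

```text
t7.20 p [ 0.5146 -0.242   0.2667] o [ 3.0946e+00 -5.4090e-01  1.7000e-03] F [-0.37  0.31 -1.36] T [ 0.064  0.012 -0.093] op 0.0204 q [-0.53  0.03  1.52  0.    1.58  1.39]
jaw az -109.8304370227864 z [ 1.06169244e-03 -2.14718021e-04 -9.99999413e-01]
side 290 154 tcp [291.68528688 123.69613377] throat [290.78122617 158.40557493] mouth [287.5037821  163.94027658]
top 365 232 tcp [374.65482696 232.15056725] throat [364.09062667 232.94135073] mouth [363.7495101  229.46267975]
```

View pics/over.png

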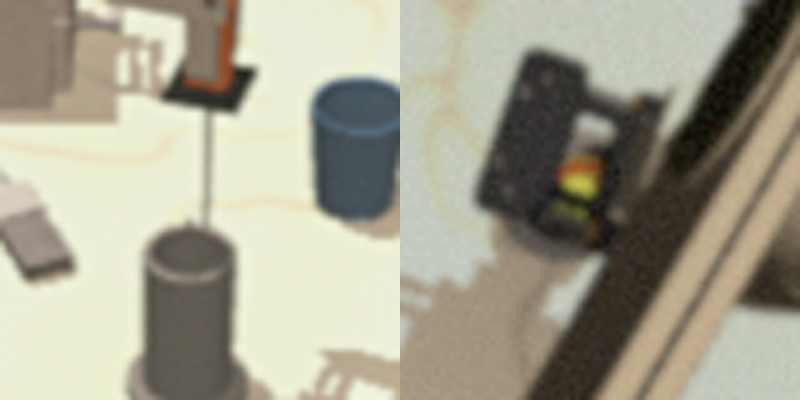

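Side crop: the tip points left (+x) and the shaft (207,225) sits ~11 mm to the −x side of the rim centre (190,253), as intended. Now descend and feel for the head.

>>> {"method": "servo_tool", "body": {"plan": [[[1,0,0,-10,0,0,0],[1,0,0,-15,0,0,0],[1,0,0,-15,0,0,0],[1,0,0,-12,0,0,0],[1,0,0,-8,0,0,0],[1,0,0,-6,0,0,0],[1,0,0,-4,0,0,0],[1,0,0,0,0,0,0],[1,0,0,0,0,0,0]]]}}

```text
t: 8.4
tool_pos: [0.5143, -0.2427, 0.1962]
orientation: [3.094, -0.546, 0.001]
force: [-0.5, -0.6, -0.6]
opening: 0.0208
```

```bash
python3 -c "
from h import *;st()"
```

```text
t8.40 p [ 0.5143 -0.2427  0.1962] o [ 3.0935e+00 -5.4570e-01  1.2000e-03] F [-0.45 -0.61 -0.64] T [ 0.032 -0.008  0.067] op 0.0208 q [-0.53  0.06  1.62 -0.    1.46  1.39]
```

>>> {"method": "servo_tool", "body": {"plan": [[[1,0,0,-1.5,0,0,0],[1,0,0,-1.5,0,0,0],[1,0,0,-1,0,0,0],[1,0,0,0,0,0,0]]]}}

```text
t: 8.8
tool_pos: [0.514, -0.2425, 0.1915]
orientation: [-3.094, 0.546, 0.0]
force: [-0.3, 0.5, -1.1]
opening: 0.0204
```

>>> {"method": "servo_tool", "body": {"plan": [[[1,0,0,-1.5,0,0,0],[1,0,0,-1,0,0,0],[1,0,0,-0.5,0,0,0],[1,0,0,0,0,0,0]]]}}

```text
t: 9.2
tool_pos: [0.514, -0.2424, 0.1885]
orientation: [-3.094, 0.546, 0.0]
force: [1.2, 0.4, -1.3]
opening: 0.0202
```

>>> {"method": "servo_tool", "body": {"plan": [[[1,0,0,-1,0,0,0],[1,0,0,-1,0,0,0],[1,0,0,-0.5,0,0,0],[1,0,0,0,0,0,0]]]}}

```text
t: 9.6
tool_pos: [0.514, -0.2425, 0.186]
orientation: [-3.094, 0.546, 0.0]
force: [-0.5, 0.3, -0.7]
opening: 0.0204
```

>>> {"method": "servo_tool", "body": {"plan": [[[1,0,0,-1,0,0,0],[1,0,0,-1,0,0,0],[1,0,0,-0.5,0,0,0],[1,0,0,0,0,0,0]]]}}

```text
t: 10.0
tool_pos: [0.514, -0.2424, 0.1835]
orientation: [-3.094, 0.546, 0.0]
force: [-0.2, 0.0, -1.5]
opening: 0.0203
```

>>> {"method": "servo_tool", "body": {"plan": [[[1,0,0,-1,0,0,0],[1,0,0,-1,0,0,0],[1,0,0,0,0,0,0]]]}}

```text
t: 10.3
tool_pos: [0.5144, -0.2427, 0.1825]
orientation: [3.093, -0.546, 0.002]
force: [-1.0, 0.7, 3.6]
opening: 0.0205
```

Contact felt (+5 N) with hook bottom ≈ 0.052. Back off 2.5 mm and slide the hook tip under the bail.

>>> {"method": "servo_tool", "body": {"plan": [[[1,0,0,2.5,0,0,0],[1,1.9,-0.65,0,0,0,0],[1,1.9,-0.65,0,0,0,0],[1,1.9,-0.65,0,0,0,0],[1,1.9,-0.65,0,0,0,0],[1,1.9,-0.65,0,0,0,0],[1,1.9,-0.65,0,0,0,0],[1,1.9,-0.65,0,0,0,0],[1,0,0,0,0,0,0]]]}}

```text
t: 11.2
tool_pos: [0.5276, -0.2471, 0.1841]
orientation: [3.094, -0.546, 0.0]
force: [-1.0, 0.2, -0.8]
opening: 0.0206
```

```bash
python3 -c "
from h import *;st()"
```

```text
t11.20 p [ 0.5276 -0.2471  0.1841] o [ 3.0938e+00 -5.4570e-01  1.0000e-04] F [-0.98  0.2  -0.78] T [ 0.101  0.022 -0.005] op 0.0206 q [-0.53  0.11  1.6   0.    1.44  1.39]
```

>>> {"method": "servo_tool", "body": {"plan": [[[1,1.4,-0.5,0,0,0,0],[1,1.4,-0.5,0,0,0,0],[1,0.95,-0.35,0,0,0,0],[1,0,0,0,0,0,0]]]}}

```text
t: 11.6
tool_pos: [0.5312, -0.2484, 0.1841]
orientation: [-3.094, 0.546, -0.0]
force: [0.1, 0.6, -2.1]
opening: 0.0202
```

```bash
python3 -c "
from h import *;st()"
```

```text
t11.60 p [ 0.5312 -0.2484  0.1841] o [-3.0938  0.5457 -0.    ] F [ 0.09  0.62 -2.05] T [ 0.066  0.02  -0.042] op 0.0202 q [-0.52  0.12  1.58  0.    1.44  1.4 ]
```

>>> {"method": "servo_tool", "body": {"plan": [[[1,1.4,-0.5,0,0,0,0],[1,0,0,2,0,0,0],[1,0,0,2,0,0,0],[1,0,0,2,0,0,0],[1,0,0,1,0,0,0],[1,0,0,0,0,0,0]]]}}

```text
t: 12.2
tool_pos: [0.5326, -0.249, 0.1915]
orientation: [3.094, -0.546, 0.001]
force: [-0.1, -0.1, -1.1]
opening: 0.0205
```

```bash
python3 -c "
from h import *;st()"
```

```text
t12.20 p [ 0.5326 -0.249   0.1915] o [ 3.0936e+00 -5.4580e-01  8.0000e-04] F [-0.09 -0.15 -1.12] T [ 0.061 -0.014  0.023] op 0.0205 q [-0.52  0.12  1.57 -0.    1.45  1.4 ]
```

>>> {"method": "servo_tool", "body": {"plan": [[[1,-1.3,0.5,1.8,0,0,0],[1,-1.4,0.5,1.4,0,0,0],[1,-1.5,0.5,1,0,0,0],[1,-1.6,0.6,0.8,0,0,0],[1,-1.7,0.6,0.7,0,0,0],[1,-1.8,0.6,0.5,0,0,0],[1,-1.8,0.6,0.2,0,0,0],[1,-1,0.4,0,0,0,0],[1,0,0,0,0,0,0]]]}}

```text
t: 13.1
tool_pos: [0.5203, -0.2445, 0.1976]
orientation: [-3.094, 0.546, -0.0]
force: [0.3, -0.4, -1.1]
opening: 0.0201
```

```bash
python3 -c "
from h import *;st()"
```

```text
t13.10 p [ 0.5203 -0.2445  0.1976] o [-3.0938e+00  5.4570e-01 -2.0000e-04] F [ 0.31 -0.38 -1.09] T [ 0.031 -0.025  0.015] op 0.0201 q [-0.53  0.08  1.6   0.    1.46  1.39]
```

>>> {"method": "servo_tool", "body": {"plan": [[[1,0,0,1,0,0,0],[1,0,0,1,0,0,0],[1,0,0,1,0,0,0],[1,0,0,0,0,0,0]]]}}

```text
t: 13.5
tool_pos: [0.5202, -0.2445, 0.2001]
orientation: [-3.094, 0.546, 0.001]
force: [0.1, 0.2, -6.2]
opening: 0.0202
```

```bash
python3 -c "
from h import *;st()"
```

```text
t13.50 p [ 0.5202 -0.2445  0.2001] o [-3.0935e+00  5.4570e-01  1.4000e-03] F [ 0.06  0.21 -6.19] T [-0.023  0.121  0.048] op 0.0202 q [-0.53  0.08  1.6  -0.    1.47  1.39]
```

Hooked (pull −6 N). Draw it out slowly.

>>> {"method": "servo_tool", "body": {"plan": [[[1,0,0,2,0,0,0],[1,0,0,2,0,0,0],[1,0,0,3,0,0,0],[1,0,0,3,0,0,0],[1,0,0,3,0,0,0],[1,0,0,3,0,0,0],[1,0,0,3,0,0,0],[1,0,0,3,0,0,0],[1,0,0,4,0,0,0],[1,0,0,4,0,0,0],[1,0,0,4,0,0,0],[1,0,0,2,0,0,0]]]}}

```text
t: 14.7
tool_pos: [0.5206, -0.2447, 0.2372]
orientation: [3.094, -0.546, 0.001]
force: [-0.3, -0.4, -3.7]
opening: 0.0203
```

```bash
python3 -c "
from h import *;st()"
```

```text
t14.70 p [ 0.5206 -0.2447  0.2372] o [ 3.0936e+00 -5.4570e-01  1.1000e-03] F [-0.3  -0.35 -3.67] T [0.041 0.01  0.019] op 0.0203 q [-0.53  0.06  1.55 -0.    1.53  1.39]
```

>>> {"method": "servo_tool", "body": {"plan": [[[1,0,0,5,0,0,0],[1,0,0,8,0,0,0],[1,0,0,10,0,0,0],[1,0,0,12,0,0,0],[1,0,0,12,0,0,0],[1,0,0,12,0,0,0],[1,0,0,12,0,0,0],[1,0,0,12,0,0,0],[1,0,0,12,0,0,0],[1,0,0,12,0,0,0],[1,0,0,8,0,0,0],[1,0,0,5,0,0,0]]]}}

```text
t: 15.9
tool_pos: [0.5206, -0.2447, 0.3576]
orientation: [3.093, -0.546, 0.001]
force: [0.1, 0.6, -3.6]
opening: 0.0204
```

Run:
```python
from h import *
s=st();p=s["tool_pos"]
g=avg("side",2);u,v=proj("side",p+[0,0,-.13]).astype(int);print(u,v,proj("side",p-[0,0,.1265]))
cv2.imwrite("pics/out.png",crop(cv2.convertScaleAbs(g,alpha=1.6),u,v,55,500))
```

```text
t15.90 p [ 0.5206 -0.2447  0.3576] o [ 3.0935e+00 -5.4570e-01  1.4000e-03] F [ 0.12  0.59 -3.57] T [ 0.018 -0.002 -0.011] op 0.0204 q [-0.53  0.05  1.35 -0.    1.75  1.39]
289 134 [289.42376494 133.43229745]
```

View pics/out.png

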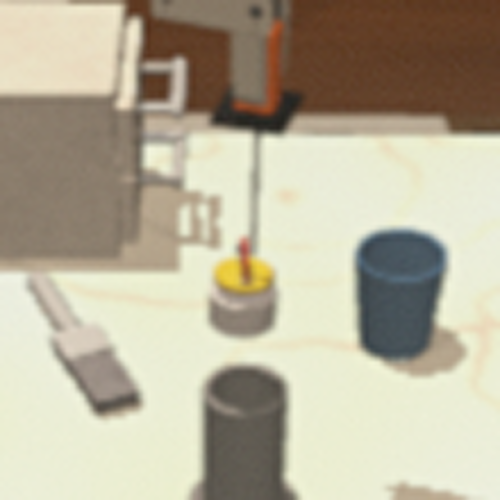

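The insert hangs out of the holder (yellow head at (243,272), bail upright in the hook). Carry it smoothly to the Susan.

>>> {"method": "servo_tool", "body": {"plan": [[[1,0,3,0,0,0,0.01],[1,-1,6,0,0,0,0.02],[1,-1,9,0,0,0,0.02],[1,-1,12,0,0,0,0.02],[1,-1,15,0,0,0,0.02],[1,-1,18,0,0,0,0.02],[1,-1,20,0,0,0,0.02],[1,-1,20,0,0,0,0.02],[1,-1,20,0,0,0,0.02],[1,-1,20,0,0,0,0.02],[1,-1,20,0,0,0,0.02],[1,-1,20,0,0,0,0.02]]]}}

```text
t: 17.2
tool_pos: [0.509, -0.0594, 0.3568]
orientation: [-3.136, 0.183, -0.001]
force: [-0.2, -0.0, -4.1]
opening: 0.0204
```

>>> {"method": "servo_tool", "body": {"plan": [[[1,-1,20,0,0,0,0.02],[1,-1,20,0,0,0,0.02],[1,-1,20,0,0,0,0.02],[1,-1,20,0,0,0,0.02],[1,-1,20,0,0,0,0.02],[1,-1,20,0,0,0,0.02],[1,-1,20,0,0,0,0.02],[1,-1,20,0,0,0,0.02],[1,-1,20,0,0,0,0.02],[1,-1,20,0,0,0,0.02],[1,-1,20,0,0,0,0.02],[1,-1,20,0,0,0,0.02]]]}}

```text
t: 18.4
tool_pos: [0.4964, 0.1803, 0.3568]
orientation: [-3.135, -0.194, -0.001]
force: [0.7, 0.0, -3.0]
opening: 0.0203
```

>>> {"method": "servo_tool", "body": {"plan": [[[1,-1,20,0,0,0,0.02],[1,-1,20,0,0,0,0.02],[1,-1,20,0,0,0,0.02],[1,-1,18,0,0,0,0.02],[1,-1,16,0,0,0,0.02],[1,-1,14,0,0,0,0.02],[1,-1,12,0,0,0,0.01],[1,-1,9,0,0,0,0],[1,-1,6,0,0,0,0],[1,-1,4,0,0,0,0],[1,0,2,0,0,0,0],[1,0,0,0,0,0,0]]]}}

```text
t: 19.6
tool_pos: [0.4875, 0.3193, 0.3565]
orientation: [3.117, 0.392, 0.0]
force: [-0.6, -0.5, -3.6]
opening: 0.0204
```

```bash
python3 -c "
from h import *;st()"
```

```text
t19.60 p [0.4875 0.3193 0.3565] o [3.1169 0.3924 0.    ] F [-0.55 -0.48 -3.61] T [ 0.     0.023 -0.013] op 0.0204 q [ 0.49  0.07  1.33 -0.    1.75  1.81]
```

>>> {"method": "servo_tool", "body": {"plan": [[[1,0,0,-4,0,0,0],[1,0,0,-8,0,0,0],[1,0,0,-12,0,0,0],[1,0,0,-16,0,0,0],[1,0,0,-18,0,0,0],[1,0,0,-18,0,0,0],[1,0,0,-17,0,0,0],[1,0,0,-14,0,0,0],[1,0,0,-9,0,0,0],[1,0,0,-6,0,0,0],[1,0,0,-3,0,0,0],[1,0,0,0,0,0,0]]]}}

```text
t: 20.8
tool_pos: [0.4875, 0.3195, 0.2316]
orientation: [-3.117, -0.393, -0.0]
force: [0.0, 0.1, -3.5]
opening: 0.0204
```

Run:
```python
from h import *
s=st();p=s["tool_pos"]
im=[]
d=np.array([.969,.247,0])*.0055
for n in("side","top"):
    g=avg(n,2);u,v=proj(n,[.4915,.3205,.04]).astype(int)
    k=np.array([proj(n,p+d-[0,0,z]) for z in (.1265,)]);print(n,u,v,"throat",k,"head",proj(n,p+d-[0,0,.1455]),"mark",proj(n,[.4915,.3205,.024]))
    im.append(crop(cv2.convertScaleAbs(g,alpha=1.6),u,v,28,400))
    np.save(f"pl_{n}.npy",g)
cv2.imwrite("pics/pl.png",np.hstack(im))
```

```text
t20.80 p [0.4875 0.3195 0.2316] o [-3.1168e+00 -3.9290e-01 -3.0000e-04] F [ 0.03  0.15 -3.47] T [-0.022 -0.002  0.009] op 0.0204 q [0.49 0.08 1.54 0.   1.52 1.81]
side 300 335 throat [[300.56500634 320.70571345]] head [300.25391199 325.14452889] mark [299.84658336 338.71523343]
top 168 240 throat [[161.43921267 239.93861953]] head [163.58217787 239.91745904] mark [170.19432377 240.29267663]
```

View pics/pl.png

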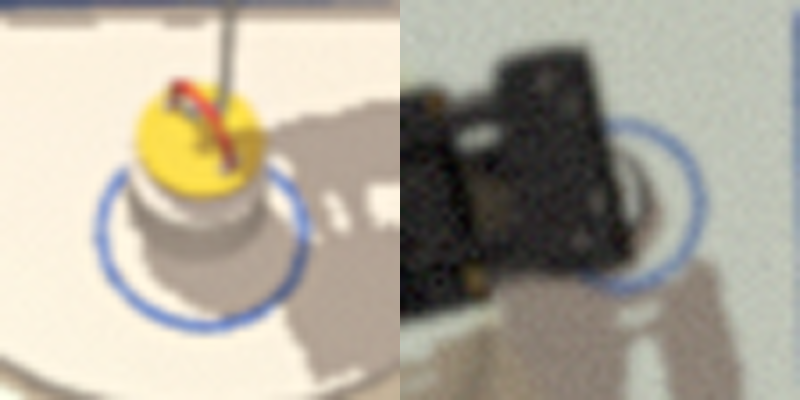

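Side crop: the insert (head centre (200,142)) hangs over the ring (centre ≈(202,239)), offset ~3 mm in +x. Correct and lower gently.

>>> {"method": "servo_tool", "body": {"plan": [[[1,-1,0,-2,0,0,0],[1,-1,0,-4,0,0,0],[1,-0.5,0,-4,0,0,0],[1,0,0,-4,0,0,0],[1,0,0,-3,0,0,0],[1,0,0,-2,0,0,0],[1,0,0,-1,0,0,0],[1,0,0,0,0,0,0]]]}}

```text
t: 21.8
tool_pos: [0.4849, 0.3194, 0.2114]
orientation: [3.117, 0.393, -0.0]
force: [-0.0, 0.3, -2.6]
opening: 0.0204
```

```bash
python3 -c "
from h import *;st()"
```

```text
t21.80 p [0.4849 0.3194 0.2114] o [ 3.1168e+00  3.9280e-01 -3.0000e-04] F [-0.04  0.28 -2.6 ] T [-0.013  0.02  -0.027] op 0.0204 q [ 0.49  0.09  1.57 -0.    1.49  1.81]
```

>>> {"method": "servo_tool", "body": {"plan": [[[1,0,0,-0.8,0,0,0],[1,0,0,-0.8,0,0,0],[1,0,0,-0.8,0,0,0],[1,0,0,0,0,0,0]]]}}

```text
t: 22.2
tool_pos: [0.4848, 0.3194, 0.209]
orientation: [3.117, 0.393, -0.0]
force: [0.0, -0.2, -4.0]
opening: 0.02
```

```bash
python3 -c "
from h import *;st()"
```

```text
t22.20 p [0.4848 0.3194 0.209 ] o [ 3.1169e+00  3.9290e-01 -3.0000e-04] F [ 0.03 -0.16 -4.  ] T [0.02  0.014 0.023] op 0.02 q [0.49 0.09 1.57 0.   1.48 1.81]
```

>>> {"method": "servo_tool", "body": {"plan": [[[1,0,0,-0.6,0,0,0],[1,0,0,-0.6,0,0,0],[1,0,0,-0.6,0,0,0],[1,0,0,-0.6,0,0,0],[1,0,0,0,0,0,0]]]}}

```text
t: 22.7
tool_pos: [0.485, 0.3194, 0.2069]
orientation: [-3.117, -0.393, -0.001]
force: [-0.1, 0.1, -1.0]
opening: 0.0202
```

>>> {"method": "servo_tool", "body": {"plan": [[[1,0,0,-0.6,0,0,0],[1,0,0,-0.6,0,0,0],[1,0,0,-0.6,0,0,0],[1,0,0,-0.6,0,0,0],[1,0,0,0,0,0,0]]]}}

```text
t: 23.2
tool_pos: [0.4849, 0.3194, 0.2042]
orientation: [3.117, 0.393, -0.0]
force: [-0.2, 1.1, -1.4]
opening: 0.021
```

```bash
python3 -c "
from h import *;st()"
```

```text
t23.20 p [0.4849 0.3194 0.2042] o [ 3.1169e+00  3.9290e-01 -3.0000e-04] F [-0.22  1.14 -1.41] T [ 0.033  0.016 -0.003] op 0.021 q [0.49 0.09 1.58 0.   1.47 1.81]
```

>>> {"method": "servo_tool", "body": {"plan": [[[1,0,0,-1,0,0,0],[1,0,0,-1,0,0,0],[1,0,0,-1,0,0,0],[1,0,0,-1,0,0,0],[1,0,0,-1,0,0,0],[1,0,0,-0.7,0,0,0],[1,0,0,0,0,0,0]]]}}

```text
t: 23.9
tool_pos: [0.4848, 0.3194, 0.1985]
orientation: [3.117, 0.393, -0.0]
force: [0.9, 0.2, -2.1]
opening: 0.0206
```

Run:
```python
from h import *
s=st();g=avg("side",2);u,v=proj("side",[.4915,.3205,.07]).astype(int)
cv2.imwrite("pics/dn.png",crop(cv2.convertScaleAbs(g,alpha=1.6),u,v,28,450))
```

```text
t23.90 p [0.4848 0.3194 0.1985] o [ 3.1168e+00  3.9290e-01 -3.0000e-04] F [ 0.94  0.16 -2.11] T [ 0.005 -0.01   0.014] op 0.0206 q [ 0.49  0.09  1.58 -0.    1.46  1.81]
```

View pics/dn.png

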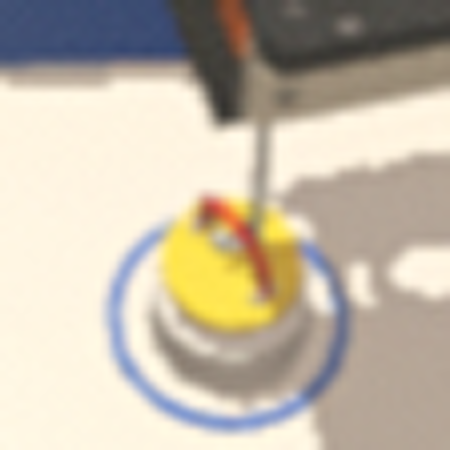

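The insert stands in the ring with its bail upright; the hook tip is at (230,240), below the bar. Back it out.

>>> {"method": "servo_tool", "body": {"plan": [[[1,-1,-0.25,0,0,0,0],[1,-2,-0.5,0,0,0,0],[1,-2,-0.5,0,0,0,0],[1,-2,-0.5,0,0,0,0],[1,-2,-0.5,0,0,0,0],[1,-2,-0.5,0,0,0,0],[1,-2,-0.5,0,0,0,0],[1,-2.5,-0.6,0,0,0,0],[1,0,0,0,0,0,0],[1,0,0,1,0,0,0],[1,0,0,2,0,0,0]]]}}

```text
t: 25.1
tool_pos: [0.4694, 0.3155, 0.2016]
orientation: [3.117, 0.393, -0.0]
force: [0.6, 0.1, -1.7]
opening: 0.0203
```

Run:
```python
from h import *
s=st();g=avg("side",2);u,v=proj("side",[.4915,.3205,.07]).astype(int)
cv2.imwrite("pics/un.png",crop(cv2.convertScaleAbs(g,alpha=1.6),u,v,28,450))
```

```text
t25.10 p [0.4694 0.3155 0.2016] o [ 3.1168e+00  3.9290e-01 -4.0000e-04] F [ 0.65  0.14 -1.71] T [ 0.012 -0.017  0.026] op 0.0203 q [0.5  0.05 1.62 0.   1.47 1.82]
```

View pics/un.png

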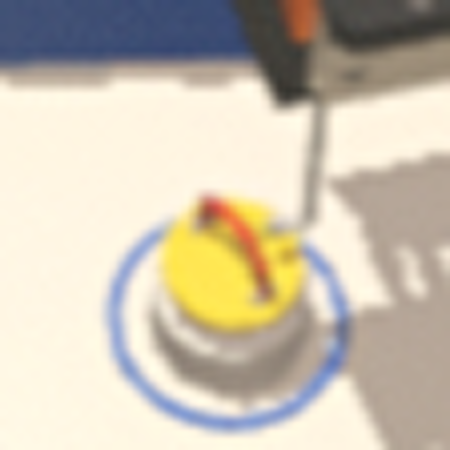

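Unhooked and clear (hook at (300,225), bail standing free). Raise, then return to the stand.

>>> {"method": "servo_tool", "body": {"plan": [[[1,0,0,5,0,0,0],[1,0,0,10,0,0,0],[1,0,0,15,0,0,0],[1,0,0,20,0,0,0],[1,0,0,25,0,0,0],[1,0,0,25,0,0,0],[1,0,0,20,0,0,0],[1,0,0,15,0,0,0],[1,0,0,3,0,0,0]]]}}

```text
t: 26.1
tool_pos: [0.4702, 0.316, 0.343]
orientation: [-3.115, -0.393, -0.007]
force: [-0.2, 0.1, -1.3]
opening: 0.0202
```

>>> {"method": "servo_tool", "body": {"plan": [[[1,9.3,-24.8,0,0,0,0.128],[1,9.3,-24.8,0,0,0,0.128],[1,9.3,-24.8,0,0,0,0.128],[1,9.3,-24.8,0,0,0,0.128],[1,9.3,-24.8,0,0,0,0.128],[1,9.3,-24.8,0,0,0,0.128],[1,9.3,-24.8,0,0,0,0.128],[1,9.3,-24.8,0,0,0,0.128],[1,9.3,-24.8,0,0,0,0.128],[1,9.3,-24.8,0,0,0,0.128],[1,9.3,-24.8,0,0,0,0.128],[1,9.3,-24.8,0,0,0,0.128]]]}}

```text
t: 27.3
tool_pos: [0.581, 0.0169, 0.3386]
orientation: [-1.962, -2.452, 0.001]
force: [0.2, -0.1, -0.7]
opening: 0.0204
```

>>> {"method": "servo_tool", "body": {"plan": [[[1,0,0,0,0,0,0],[1,0,0,0,0,0,0]]]}}

```text
t: 27.5
tool_pos: [0.5807, 0.0177, 0.3386]
orientation: [-1.972, -2.443, 0.001]
force: [-0.1, 0.9, -1.0]
opening: 0.0206
```

```bash
python3 -c "
from h import *;st()"
```

```text
t27.50 p [0.5807 0.0177 0.3386] o [-1.9720e+00 -2.4434e+00  1.2000e-03] F [-0.14  0.93 -1.01] T [ 0.039 -0.1   -0.014] op 0.0206 q [-0.06  0.06  1.36  0.    1.72 -0.27]
```

>>> {"method": "servo_tool", "body": {"plan": [[[1,1,0,-15,0,0,0],[1,0,0,-30,0,0,0],[1,0,0,-30,0,0,0],[1,0,0,-15,0,0,0],[1,0,0,-10,0,0,0],[1,0,0,-10,0,0,0],[1,0,0,-10,0,0,0],[1,0,0,0,0,0,0]]]}}

```text
t: 28.3
tool_pos: [0.5816, 0.0181, 0.2186]
orientation: [-1.969, -2.447, 0.001]
force: [0.4, -0.0, -0.7]
opening: 0.0205
```

>>> {"method": "servo_tool", "body": {"plan": [[[1,0,0,-10,0,0,0],[1,0,0,-15,0,0,0],[1,0,0,-15,0,0,0],[1,0,0,-15,0,0,0],[1,0,0,-12,0,0,0],[1,0,0,-7,0,0,0],[1,0,0,-3,0,0,0],[1,0,0,0,0,0,0]]]}}

```text
t: 29.1
tool_pos: [0.5819, 0.018, 0.1423]
orientation: [-1.969, -2.448, 0.0]
force: [-0.7, 0.4, -1.7]
opening: 0.0203
```

>>> {"method": "servo_tool", "body": {"plan": [[[1,0,0,-1,0,0,0],[1,0,0,-1,0,0,0],[1,0,0,-1,0,0,0],[1,0,0,0,0,0,0]]]}}

```text
t: 29.5
tool_pos: [0.5821, 0.018, 0.1398]
orientation: [1.969, 2.448, 0.0]
force: [0.0, -0.4, -1.3]
opening: 0.0203
```

```bash
python3 -c "
from h import *;st()"
```

```text
t29.50 p [0.5821 0.018  0.1398] o [1.9689e+00 2.4478e+00 2.0000e-04] F [ 0.05 -0.39 -1.33] T [-0.071 -0.05  -0.016] op 0.0203 q [-0.06  0.14  1.64  0.    1.36 -0.27]
```

>>> {"method": "servo_tool", "body": {"plan": [[[1,0,0,-1,0,0,0],[1,0,0,-1,0,0,0],[1,0,0,-1,0,0,0],[1,0,0,0,0,0,0]]]}}

```text
t: 29.9
tool_pos: [0.5819, 0.018, 0.1364]
orientation: [-1.969, -2.448, 0.0]
force: [-0.5, 0.0, -1.4]
opening: 0.0206
```

```bash
python3 -c "
from h import *;st()"
```

```text
t29.90 p [0.5819 0.018  0.1364] o [-1.9689e+00 -2.4476e+00  4.0000e-04] F [-0.51  0.02 -1.42] T [-0.022 -0.101  0.018] op 0.0206 q [-0.06  0.14  1.65  0.    1.35 -0.27]
```

>>> {"method": "servo_tool", "body": {"plan": [[[1,0,0,-0.6,0,0,0],[1,0,0,-0.6,0,0,0],[1,0,0,0,0,0,0]]]}}

```text
t: 30.2
tool_pos: [0.582, 0.018, 0.1354]
orientation: [1.969, 2.448, -0.0]
force: [0.4, -0.3, -1.3]
opening: 0.0207
```

```bash
python3 -c "
from h import *;st()"
```

```text
t30.20 p [0.582  0.018  0.1354] o [ 1.969  2.448 -0.   ] F [ 0.41 -0.31 -1.26] T [-0.09  -0.13   0.028] op 0.0207 q [-0.06  0.15  1.65 -0.    1.35 -0.27]
```

>>> {"method": "servo_tool", "body": {"plan": [[[1,0,0,-0.6,0,0,0],[1,0,0,-0.6,0,0,0],[1,0,0,0,0,0,0]]]}}

```text
t: 30.5
tool_pos: [0.5821, 0.0179, 0.1354]
orientation: [1.969, 2.448, 0.0]
force: [-5.6, -0.3, 7.4]
opening: 0.0205
```

```bash
python3 -c "
from h import *;st()"
```

```text
t30.50 p [0.5821 0.0179 0.1354] o [1.9688e+00 2.4477e+00 2.0000e-04] F [-5.61 -0.31  7.43] T [ 0.018  0.756 -0.017] op 0.0205 q [-0.06  0.15  1.65 -0.    1.35 -0.27]
```

>>> {"method": "servo_tool", "body": {"plan": [[[1,0,0,0.9,0,0,0],[1,0,0,0,0,0,0],[0.4,0,0,0,0,0,0],[0,0,0,0,0,0,0],[-0.4,0,0,0,0,0,0],[-0.8,0,0,0,0,0,0],[-0.8,0,0,0,0,0,0],[-0.8,0,0,0,0,0,0],[-0.8,0,0,0,0,0,0]]]}}

```text
t: 31.4
tool_pos: [0.582, 0.0179, 0.1351]
orientation: [1.969, 2.448, 0.0]
force: [1.3, 0.2, -0.3]
opening: 0.0711
```

```bash
python3 -c "
from h import *;st()"
```

```text
t31.40 p [0.582  0.0179 0.1351] o [1.9691 2.4479 0.    ] F [ 1.27  0.24 -0.34] T [-0.049 -0.124  0.008] op 0.0711 q [-0.06  0.15  1.65  0.    1.35 -0.27]
```

Raise straight up, then swing aside for a clear view.

>>> {"method": "servo_tool", "body": {"plan": [[[-0.8,0,0,8,0,0,0],[-0.8,0,0,20,0,0,0],[-0.8,0,0,30,0,0,0],[-0.8,0,0,40,0,0,0],[-0.8,0,0,40,0,0,0],[-0.8,-10,-20,30,0,0,0],[-0.8,-20,-35,5,0,0,0],[-0.8,-20,-40,0,0,0,0],[-0.8,-20,-40,0,0,0,0],[-0.8,-20,-40,0,0,0,0],[-0.8,-10,-25,0,0,0,0],[-0.8,0,0,0,0,0,0]]]}}

```text
t: 32.6
tool_pos: [0.4807, -0.185, 0.309]
orientation: [1.973, 2.443, -0.001]
force: [0.2, 0.1, 0.3]
opening: 0.0831
```

Run:
```python
from h import *
s=st();g=avg("side",2);cv2.imwrite("pics/end.png",cv2.convertScaleAbs(cv2.resize(g[180:380,180:400],(660,600),interpolation=cv2.INTER_CUBIC),alpha=1.5))
```

```text
t32.60 p [ 0.4807 -0.185   0.309 ] o [ 1.9732e+00  2.4430e+00 -1.2000e-03] F [0.22 0.14 0.34] T [-0.005 -0.12   0.004] op 0.0831 q [-0.47 -0.12  1.6  -0.    1.66 -0.68]
```

View pics/end.png

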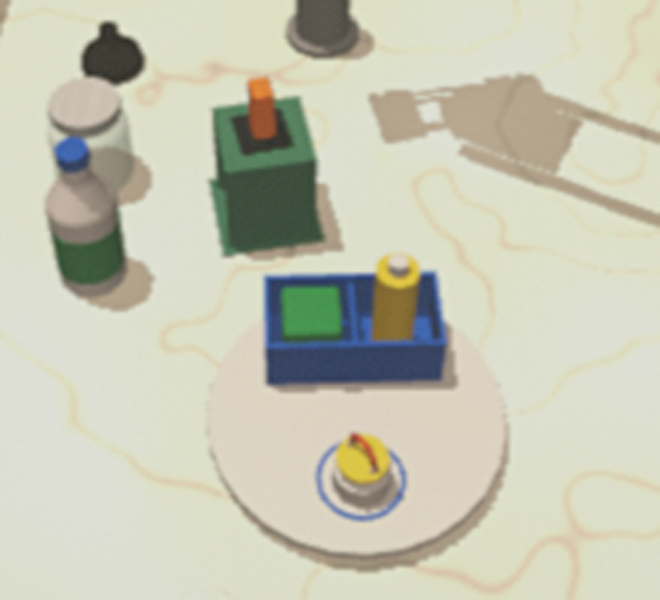

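The hook hangs upright in the stand at (262,110), and the insert stands upright inside the blue ring at (362,470), with nothing else moved.

```bash
python3 -c "
from plant import job;print(job.close_job())"
```

```text
the job is handed in; nothing more can be done
None
```

The job is done and handed in at about 33 s of the 72 s allowed. The insert stands upright and unhooked on the blue ring, and the hook is back in its stand.

- **Catching the bail:** I lowered the hook on the side away from the lean and felt the yellow head at about 5 N. I then slid the hook under the bail, which leaned about 0.8 rad, and lifted. The measured pull was about 5 N while drawing it out, and the fingers never touched the insert.
- **Setting down:** I lowered the insert until its weight came off the hook, dropped the hook below the bar, and backed it out.
- **Hanging the hook:** The collar met the stand plate with one brief press of about 9 N. I eased that off before opening the fingers.
- **Last picture:** The insert is inside the ring, centred to within a few millimetres, with its bail standing free. The hook hangs upright in its hole, and the holder, Susan and bystanders in view look unmoved. The brush, the cup and the can were out of frame in that picture. The gripper is clear of everything, with wrist force near 0.

The side camera and the robot disagreed by about 2 to 3 mm in x. I corrected for this at the ring by comparing the insert with the mark in the same picture.

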